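# Clamp a carved door panel in the carving frame

### The job

Set the carved door panel into the carving frame: tuck its thin tongue edge under the frame's steel lip, then lower the opposite, thick edge under control, not letting it drop, until the panel lies flat on the bed. Then turn the frame's wooden turn-button all the way round over the panel's thick edge to lock it in, and leave the gouge that lies between panel and frame where it is.

Things in the scene. Friction and masses are not known exactly. Their poses are not given: they have to be found in the camera images.
- frame: Wooden carving frame fixed to the bench, 222 x 146 mm. Origin: centre of its pocket, at bench level. x runs from the steel lip (-x, robot's side) to the far rail (+x), z up. Bed at z = 12 mm; pocket x -67 to +67, y -59 to +59 mm. Far rail (x 67 to 127) stands 14 mm, side rails (14 mm wide) 10 mm above the bed
- lip_edge (a point): Middle of the steel lip's lower front edge, (-53, 0, 28) mm in the frame's axes. Lip 6 mm thick, top at z = 34 mm, overhangs the pocket by 14 mm with 16 mm height between it and the bed; rail behind it to x = -95. The pocket is 4 mm longer and 8 mm wider than the panel, which only goes in tilted (0.2 to 0.28 rad, tongue down), not flat
- button (a joint): Dark wooden turn-button on the far rail: bar 18 mm wide, 8 thick, 62 long from its pivot, turning level. Radians: 0 = locked, pointing to the frame's -x over the panel (end stop); 1.6 = open, along the rail to the frame's -y; up to 2.1. Friction 0.03 N m, stays where left. Bar from z = 32 to 40 mm in the frame's axes, 2 mm over the seated panel
- pivot (a point): The turn-button's vertical pivot axis, on the frame at (102, 0, 32) mm in the frame's axes
- button_knob (a point): Centre of the round upright knob on the turn-button, 14 mm diameter, 26 mm tall (z = 40 to 66 mm above the bench). Moves with the button: at joint value q it is at pivot + 50 mm (-cos q, -sin q) in the frame's x, y
- panel: Loose carved pale wood panel, 130 (x) x 110 (y) x 18 mm, 0.23 kg, face up. Origin: centre of underside, z up. Its -x edge is cut down to a tongue 10 mm thick, 20 deep; the +x edge is 18 mm and does not fit the lip. A carved half-baluster crosses the middle along y; its middle 56 mm is 26 mm wide in x, z = 18 to 52 mm: grip there across x. Seated, its axes match the frame's
- tongue_edge (a point): Middle of the lower tongue edge: (-65, 0, 0) mm on the panel
- thick_edge (a point): Middle of the lower thick edge: (65, 0, 0) mm on the panel
- gouge: Bystander: gouge, 230 mm long, 20 mm high, wooden handle and dark blade, lying on the bench between frame and panel; origin near its middle, x along the blade
Mind the look-alikes: they are no part of the job. What is shaped like the panel but black or orange is not meant.

How it is judged:
By the outcome, as a careful person would: the job done as asked, in the order asked, and still so for the second after the job is handed in, with the robot touching nothing.
It also fails if it takes over 58 s, if anything falls off the work surface, if the arm or the gripper's body presses on something with over 40 N, if the wrist force passes 120 N, or if a joint passes its speed limit or range.

### The arm

A 6-joint arm with a two-finger parallel gripper is mounted at the origin on the work surface. World frame = base frame: x ahead of the robot, y to its left, z up, the work surface at z = 0. Lengths are in m, angles in rad, forces in N, time in s.
With the tool pointing down it reaches from about 0.35 to 0.975 m from the base axis. Payload 7.1 kg.
Tool frame: the origin (TCP) lies on the centre line of the jaws, within the pads' length; the fingertips stand 19 mm ahead of it and the grasp point (between the pads) is the TCP (bot.nose_length is the distance from the TCP to the fingertips, in m); z points along the fingers, y is the line along which they close (so a half turn about z gives the same grasp; the last joint's range is limited). The gripper opens to 88 mm and grips with 3 to 60 N. Pads are 20 mm wide; open, the fingers measure 115 mm over their backs; the gripper's body (75 mm by 178 mm) begins 61 mm behind the grasp point.
Start: joints at [-1.27, 0.423, 1.63, -0, 1.089, -0.019], TCP at [0.197, -0.593, 0.242] pointing down, gripper open.
Joint ranges: [-3, 3], [-0.9, 2.11], [0.09, 2.58], [-1.31, 4.45], [0.11, 2.69], [-2.54, 2.54]. Speed limits (rad/s): [2.39, 2.39, 3.01, 3.14, 3.14, 3.14].

### API

Orientations are given as a unit quaternion [w, x, y, z].
In Python, from plant import bot gives the robot as it stands.
- The arm moves only by the shell command python3 -m creep 'ROWS' [FORCE]. ROWS is text: rows parted by semicolons, each of 5 numbers parted by spaces: the opening, from 0 (shut) to 1 (fully open), then the shift along the tool's x, y, z as a fraction of full scale, then the turn about the tool's z as a fraction of full scale. In form: jaw tx ty tz roll; .... A call has 1 to 8 rows; each row shifts and turns the commanded pose from where the row before left it, along the tool's axes as they then stand; what a row does not reach is not made up. Full scale, the value 1, is 0.12 m for a shift and 180 degrees for a turn. A row lasts 1/12 s, in which the tool goes at most 41.7 mm and 7.16 degrees, less where a joint would pass 70% of its speed; a pose out of reach is approached as far as the arm can. A call with a number of a shift or a turn outside -1 to 1 is refused whole. A call with a gripper value outside its range is refused whole. The fingers move at their own pace and stop on an object; FORCE is the grip in N (left out, the last holds). Time passes only in rows, so rows that do not move let the fingers close. It gives the time, the measured TCP pose, the force, the opening and the grip force at its end, in the units of the state.
- bot.observe(): the state, without advancing time (a new reading comes with each control period).
- bot.camera(name): name is "side" or "top" or "wrist"; returns the picture (384x512x3 uint8, blue, green, red); there is no depth.
- bot.get_calibration(name): a dict with "vfov" (degrees; the focal length in pixels is half the picture's height over the tangent of half this angle, whatever the lens; pixels are square), "cx", "cy" (the principal point, pixels), "world_from_camera" (4x4, takes a point from camera to world coordinates); the wrist camera has in their place "hand_eye" (4x4, takes a point from camera to tool coordinates, whose origin is the TCP and whose axes are the flange's). Camera axes: x right, y down, z forward; pixel columns grow to the right and rows downward; lengths in m; the calibration is good to about 2 mm. A picture is of the moment at which its call begins: read the wrist's pose just before it. get_calibration takes no time and is no camera call.
- bot.sign_off(): hands the job in; it is judged then, once.
The state is a dict: "time": time; "joint_positions": joint angles; "joint_velocities": joint speeds; "joint_torque": joint torques, N m; "tool_pos": TCP position; "tool_rot": TCP orientation; "wrist_force": force on the tool from outside, world axes, zero at the start; "wrist_torque": the same for the moment, N m; "width": finger opening in m; "grasp_force": force on a finger pad.
Only numpy, scipy, OpenCV 4.12 (cv2) and the standard library are available. Lean on these libraries where they do the work, as an engineer would, in place of code of your own. Each camera call takes 0.05 s, during which the arm holds its last target. There are 200 camera calls.

## Working session

There is one attempt and no reset: what is moved stays moved. The work goes in short steps, Python scripts to look and compute and a shell command to move; the robot and the scene stay as the last step left them, time stands still between calls to the robot, and variables do not carry over. Pictures are saved under pics/ and viewed, at most 10 in all, crops included, and the job is handed in when it is done.

```bash
ls; mkdir -p pics; python3 - <<'E'
from plant import bot
import cv2,numpy as np
np.set_printoptions(precision=4,suppress=True)
a=bot.camera("top");b=bot.camera("side")
cv2.imwrite("pics/top.png",a);cv2.imwrite("pics/side.png",b)
for n in("top","side","wrist"):print(bot.get_calibration(n))
print(bot.observe())
E
```

```text
pics
{'vfov': 46.659123588919236, 'cx': 255.07559678668727, 'cy': 192.24350393407158, 'world_from_camera': array([[-0.0112, -0.998 ,  0.0617,  0.381 ],
       [-0.9999,  0.0106, -0.0101, -0.0682],
       [ 0.0095, -0.0618, -0.998 ,  1.2475],
       [ 0.    ,  0.    ,  0.    ,  1.    ]])}
{'vfov': 50.47453072638216, 'cx': 249.7909976040721, 'cy': 194.8132820130072, 'world_from_camera': array([[-0.9365, -0.2327,  0.2622,  0.1572],
       [-0.3505,  0.6302, -0.6928,  0.6955],
       [-0.004 , -0.7407, -0.6718,  0.8005],
       [ 0.    ,  0.    ,  0.    ,  1.    ]])}
{'vfov': 64.13004975795951, 'cx': 259.98712509925434, 'cy': 193.52514614830355, 'hand_eye': array([[ 0.0008, -0.955 , -0.2968,  0.0822],
       [ 1.    ,  0.0008, -0.0001, -0.0002],
       [ 0.0003, -0.2968,  0.955 , -0.1434],
       [ 0.    ,  0.    ,  0.    ,  1.    ]])}
{'time': 0.1, 'joint_positions': array([-1.27  ,  0.4238,  1.6306, -0.    ,  1.0886, -0.019 ]), 'joint_velocities': array([-0.0011, -0.0029, -0.0032, -0.0002, -0.0003,  0.0004]), 'joint_torque': array([ -0.0003, -54.5615, -27.4324,   0.0645,   0.0189,  -0.    ]), 'tool_pos': array([ 0.1964, -0.5929,  0.241 ]), 'tool_rot': array([-0.0007,  0.9872,  0.1592, -0.0001]), 'wrist_force': array([-0.227 ,  0.202 ,  0.3371]), 'wrist_torque': array([-0.031 , -0.0148,  0.0199]), 'grasp_force': 0.0, 'width': 0.08771354704687169}
```

View pics/top.png

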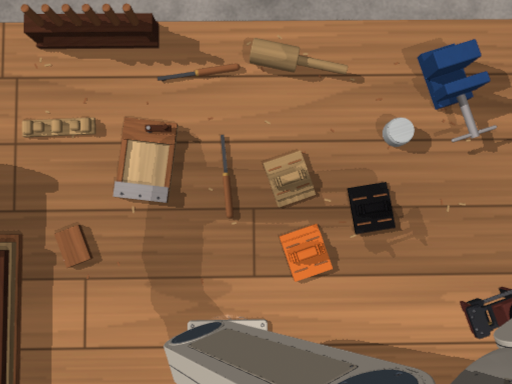

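View pics/side.png

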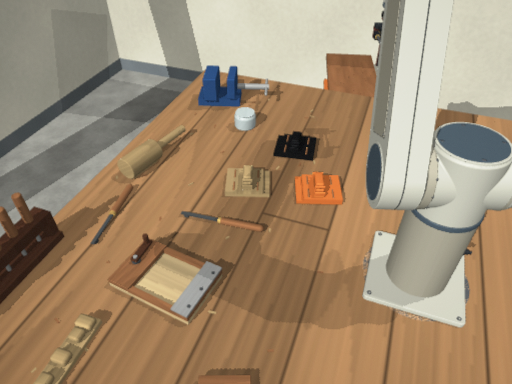

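The top view shows the frame at about (148,160), with its lip at the bottom towards the robot. The pale panel is at (290,178), the gouge lies between them near (228,180), and the button is open at (158,127). The black panel at (372,208) and the orange one at (305,252) are the look-alikes.

```bash
cat > h.py <<'E'
from plant import bot
import cv2,numpy as np
from scipy.spatial.transform import Rotation as R
np.set_printoptions(precision=4,suppress=True)
def T(s=None):
    s=s or bot.observe();M=np.eye(4);M[:3,:3]=R.from_quat(s["tool_rot"],scalar_first=True).as_matrix();M[:3,3]=s["tool_pos"];return M
def cam(n):
    c=bot.get_calibration(n);f=192/np.tan(np.radians(c["vfov"]/2))
    M=c["world_from_camera"] if n!="wrist" else T()@c["hand_eye"]
    return f,c["cx"],c["cy"],M
def w(C,u,v,z):
    f,cx,cy,M=C;d=M[:3,:3]@[(u-cx)/f,(v-cy)/f,1];return M[:3,3]+d*(z-M[2,3])/d[2]
def px(C,p):
    f,cx,cy,M=C;q=M[:3,:3].T@(np.array(p)-M[:3,3]);return np.array([cx+f*q[0]/q[2],cy+f*q[1]/q[2]])
def yaw(): m=T();return np.arctan2(m[1,0],m[0,0])
def go(p,ps=None):
    """fraction shift in tool axes to world p; roll fraction to yaw ps"""
    m=T();print("tcp",m[:3,3],"yaw",yaw(),"shift",m[:3,:3].T@(np.array(p)-m[:3,3])/.12,"roll",None if ps is None else -(ps-yaw())/np.pi)
E
python3 - <<'E'
from h import *
C=cam("top")
print("panel corners",[w(C,*p,.018)[:2] for p in [(263,159),(301,150),(316,193),(277,206)]])
print("frame far L/R, lip L,R",[w(C,*p,z)[:2] for p,z in [((123,117),.026),((178,121),.026),((168,203),.034),((113,195),.034)]])
print("knob",w(C,150,127,.066)); print("gouge",w(C,222,137,.01),w(C,229,216,.01))
go([.40,-.15,.25],0)
E
```

```text
panel corners [array([ 0.5493, -0.1038]), array([ 0.5735, -0.21  ]), array([ 0.4531, -0.2495]), array([ 0.4183, -0.1409])]
frame far L/R, lip L,R [array([0.6692, 0.2829]), array([0.6566, 0.1308]), array([0.4292, 0.1568]), array([0.4526, 0.3062])]
knob [0.632  0.1991 0.066 ]
gouge [0.6137 0.0102 0.01  ] [ 0.3922 -0.0077  0.01  ]
tcp [ 0.1964 -0.5929  0.241 ] yaw 0.31979925537830256 shift [ 2.7711 -2.97   -0.0711] roll 0.1017952645811285
```

```bash
python3 -m creep '1 .27 -.19 -.03 0;1 .27 -.19 -.03 0;1 .27 -.19 -.03 0;1 .27 -.19 -.03 0;1 .27 -.19 -.03 0;1 .27 -.19 -.03 0;1 .27 -.19 -.03 0;1 .27 -.19 -.03 0' 20; python3 -m creep '1 .27 -.19 -.03 0;1 .27 -.19 -.03 0;1 .27 -.19 -.03 0;1 .27 -.19 0 0;1 .27 -.19 0 0;1 0 0 0 0;1 0 0 0 0'
python3 - <<'E'
from h import *
go([.498,-.176,.28],.29)
cv2.imwrite("pics/w1.png",bot.camera("wrist"))
E
```

```text
time: 0.77
tool_pos: [0.3858, -0.3368, 0.2705]
tool_rot: [-0.0, 0.987, 0.159, -0.0]
wrist_force: [0.6, 0.6, -0.5]
width: 0.0884
grasp_force: 0.0
time: 1.35
tool_pos: [0.5038, -0.1778, 0.2809]
tool_rot: [-0.0, 0.987, 0.161, -0.0]
wrist_force: [-0.5, -0.3, 0.2]
width: 0.0882
grasp_force: 0.0
tcp [ 0.5038 -0.1778  0.2809] yaw 0.3238227598907215 shift [-0.0413 -0.0294  0.0076] roll 0.01076611885123725
```

View pics/w1.png

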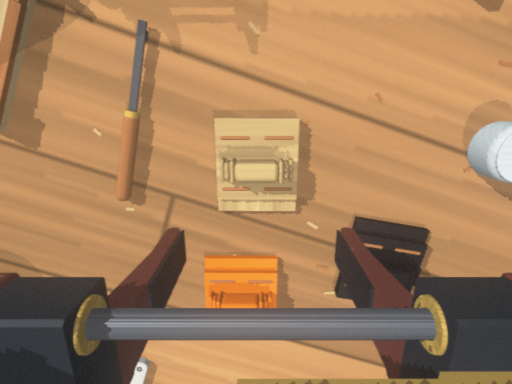

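The wrist view shows the pale panel at cols 214–299, rows 118–212. Its tongue (lighter strip, rows 200–212) points to tool −x, towards the robot. I'll zoom in on the carving next.

```bash
python3 - <<'E'
import cv2
a=cv2.imread("pics/w1.png")[108:222,196:318]
cv2.imwrite("pics/w1z.png",cv2.resize(a,None,fx=5,fy=5,interpolation=cv2.INTER_CUBIC))
E
```

```text
(no output)
```

View pics/w1z.png

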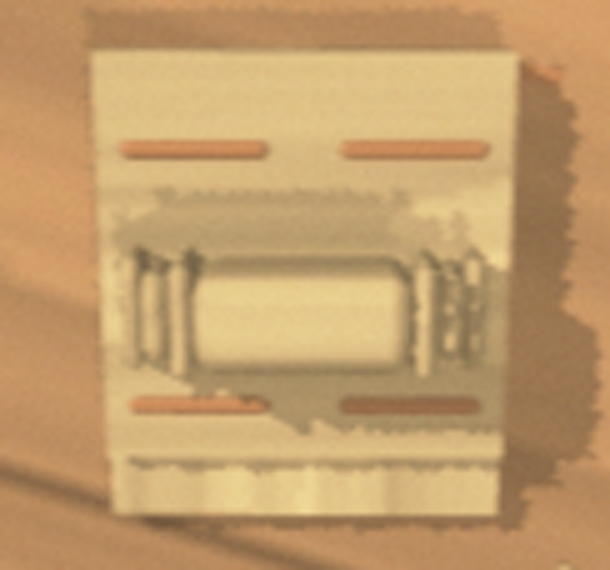

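The zoom shows the middle block with discs and coves beside it, and those look lower. I'll compute the panel pose, then take one oblique look to get the disc heights. The tool stays vertical, so I'm considering a pivoting grip across y on the block's ends.

```bash
python3 - <<'E'
from h import *
C=cam("wrist")
P=[w(C,214.4,118,.018),w(C,299.6,118,.018),w(C,295.8,211,.010),w(C,218.6,211,.010)]
P=np.array(P);print(P)
print("len",np.linalg.norm(P[0]-P[3]),np.linalg.norm(P[1]-P[2]),np.linalg.norm(P[0]-P[1]))
c=P.mean(0)[:2];d=(P[0]+P[1]-P[2]-P[3])[:2];ps=np.arctan2(d[1],d[0]);e=(P[0]+P[3]-P[1]-P[2])[:2]
print("centre",c,"yaw",ps,np.arctan2(e[1],e[0])-np.pi/2)
# middle block top ends
print("block",[w(C,196+a/5,108+b/5,.052) for a,b in[(193,315),(408,315)]])
x=np.array([np.cos(ps),np.sin(ps)])
go([*(c+.07*x),.10],ps)
E
```

```text
[[ 0.5389 -0.1046  0.018 ]
 [ 0.5738 -0.2087  0.018 ]
 [ 0.4499 -0.2507  0.01  ]
 [ 0.4145 -0.1452  0.01  ]]
len 0.13111029946220487 0.13108460000348318 0.10982544521519845
centre [ 0.4943 -0.1773] yaw 0.32138529183021985 0.32284414582115195
block [array([ 0.4887, -0.15  ,  0.052 ]), array([ 0.5057, -0.2008,  0.052 ])]
tcp [ 0.503  -0.1789  0.2808] yaw 0.32192407850838534 shift [ 0.5198 -0.035   1.5065] roll 0.0001715011262041971
```

```bash
python3 -m creep '1 .13 -.01 .3 0;1 .13 -.01 .3 0;1 .13 -.01 .3 0;1 .13 0 .3 0;1 0 0 .3 0;1 0 0 0 0;1 0 0 0 0'
python3 - <<'E'
from h import *
im=bot.camera("wrist")
C=cam("wrist");print(px(C,[.4943,-.1773,.05]))
cv2.imwrite("pics/w2.png",cv2.resize(im[150:384,140:390],None,fx=2.5,fy=2.5,interpolation=cv2.INTER_CUBIC))
E
```

```text
time: 1.98
tool_pos: [0.559, -0.1573, 0.0997]
tool_rot: [-0.001, 0.987, 0.158, -0.003]
wrist_force: [-0.1, -0.7, 0.4]
width: 0.0876
grasp_force: 0.0
[257.4541 308.0568]
```

View pics/w2.png

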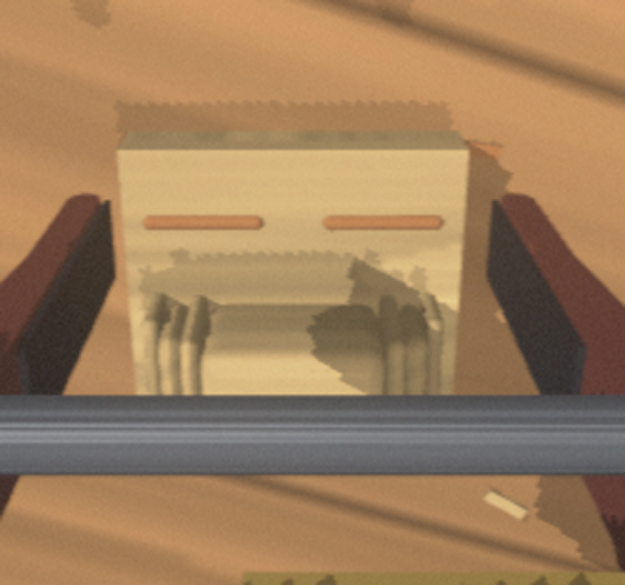

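The discs beside the block look rounded and lower, but I can't tell their height from this view. I'll check by touch: straddle the block with the tips at z≈43 mm, close, and see whether the width reads 56 mm.

```bash
python3 -m creep '1 -.28 -.01 0 0;1 -.28 0 0 0;1 0 0 0 0;1 0 0 .15 0;1 0 0 .16 0;.7 0 0 0 0;.6 0 0 0 0;.5 0 0 0 0' 8;python3 -m creep '.4 0 0 0 0;.4 0 0 0 0;.4 0 0 0 0'
```

```text
time: 2.7
tool_pos: [0.4983, -0.1771, 0.066]
tool_rot: [0.001, 0.987, 0.159, 0.001]
wrist_force: [-0.4, 2.9, 0.5]
width: 0.0713
grasp_force: 0.9
time: 2.95
tool_pos: [0.4981, -0.1768, 0.0658]
tool_rot: [0.001, 0.987, 0.159, 0.001]
wrist_force: [-1.6, 0.6, 7.8]
width: 0.0676
grasp_force: 8.0
```

```bash
python3 -m creep '1 0 0 0 0;1 0 0 0 0;1 0 0 0 0;1 0 0 .03 0;1 0 0 .03 0;1 0 0 0 0;1 0 0 0 0'; python3 -m creep '.4 0 0 0 0;.4 0 0 0 0;.4 0 0 0 0;.4 0 0 0 0;.4 0 0 0 0;.4 0 0 0 0' 8; python3 -m creep '.4 0 0 0 0;.4 0 0 0 0'
```

```text
time: 3.53
tool_pos: [0.4968, -0.1763, 0.0564]
tool_rot: [-0.0, 0.987, 0.159, -0.0]
wrist_force: [0.5, -0.2, -0.7]
width: 0.0878
grasp_force: 0.0
time: 4.03
tool_pos: [0.497, -0.1764, 0.0568]
tool_rot: [-0.0, 0.987, 0.159, -0.0]
wrist_force: [0.6, -0.2, -2.6]
width: 0.0842
grasp_force: 8.0
time: 4.2
tool_pos: [0.4971, -0.1765, 0.0569]
tool_rot: [0.0, 0.987, 0.159, 0.0]
wrist_force: [0.2, 0.2, -2.3]
width: 0.0836
grasp_force: 8.0
```

At tip z≈37 mm the jaws hold 84 mm across the baluster's outer discs, and the wrist already carries about 2.3 N, the panel's weight. Next, a firmer grip and a small lift to test it.

```bash
python3 -m creep '.4 0 0 0 0;.4 0 0 0 0;.4 0 0 -.05 0;.4 0 0 -.1 0;.4 0 0 -.15 0;.4 0 0 -.15 0;.4 0 0 0 0;.4 0 0 0 0' 20; python3 - <<'E'
from h import *
cv2.imwrite("pics/w3.png",bot.camera("wrist"))
cv2.imwrite("pics/s3.png",bot.camera("side"))
a=cv2.imread("pics/s3.png")[110:250,180:360]; b=cv2.imread("pics/w3.png")
o=np.zeros((384,1006,3),np.uint8);o[:,:512]=b;o[:,512:]=cv2.resize(a,(494,384),interpolation=cv2.INTER_CUBIC)
cv2.imwrite("pics/c3.png",cv2.resize(o,(800,305)))
E
```

```text
time: 4.87
tool_pos: [0.498, -0.1768, 0.1123]
tool_rot: [0.001, 0.987, 0.159, 0.001]
wrist_force: [-0.7, 0.2, -3.6]
width: 0.0835
grasp_force: 20.0
```

View pics/c3.png

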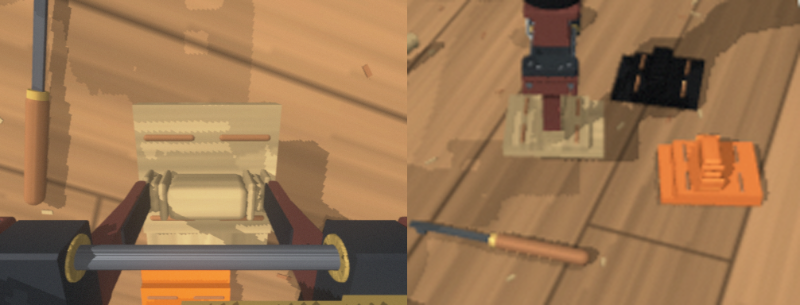

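The panel hangs between the pads and is clear of the bench. The thick edge (rows 103–105 in the left half) looks raised, so it may be tongue-down already. I'll carry it up and across, roll to the frame's yaw, and look at both together.

```bash
python3 -m creep '.4 0 0 -.15 .034;.4 0 0 -.28 .034;.4 0 0 -.28 .034;.4 0 0 -.28 .034;.4 0 0 -.15 0;.4 0 0 0 0' 20; python3 -m creep '.4 -.01 -.15 0 0;.4 -.01 -.28 0 0;.4 -.01 -.28 0 0;.4 -.01 -.28 0 0;.4 -.01 -.28 0 0;.4 -.01 -.25 0 0;.4 0 -.14 0 0;.4 0 0 0 0'; python3 -m creep '.4 0 0 0 0;.4 0 0 0 0'
python3 - <<'E'
from h import *
im=bot.camera("wrist");cv2.imwrite("pics/w4.png",im);s=bot.observe()
print(yaw(),T())
cv2.imwrite("pics/w4z.png",cv2.resize(im[:300,:380],(760,600),interpolation=cv2.INTER_CUBIC))
E
```

```text
time: 5.47
tool_pos: [0.499, -0.1772, 0.2508]
tool_rot: [0.001, 0.999, -0.054, 0.003]
wrist_force: [1.2, -0.0, -2.8]
width: 0.0835
grasp_force: 20.0
time: 6.13
tool_pos: [0.5102, 0.0252, 0.2451]
tool_rot: [-0.0, 0.999, -0.052, -0.002]
wrist_force: [0.1, -0.1, -2.2]
width: 0.0838
grasp_force: 20.0
time: 6.3
tool_pos: [0.5105, 0.0219, 0.2461]
tool_rot: [0.0, 0.999, -0.053, -0.001]
wrist_force: [0.5, 0.4, -2.2]
width: 0.0837
grasp_force: 20.0
-0.10785760336213061 [[ 0.9942 -0.1076 -0.0021  0.5107]
 [-0.1076 -0.9942 -0.0003  0.0216]
 [-0.0021  0.0005 -1.      0.2465]
 [ 0.      0.      0.      1.    ]]
```

View pics/w4z.png

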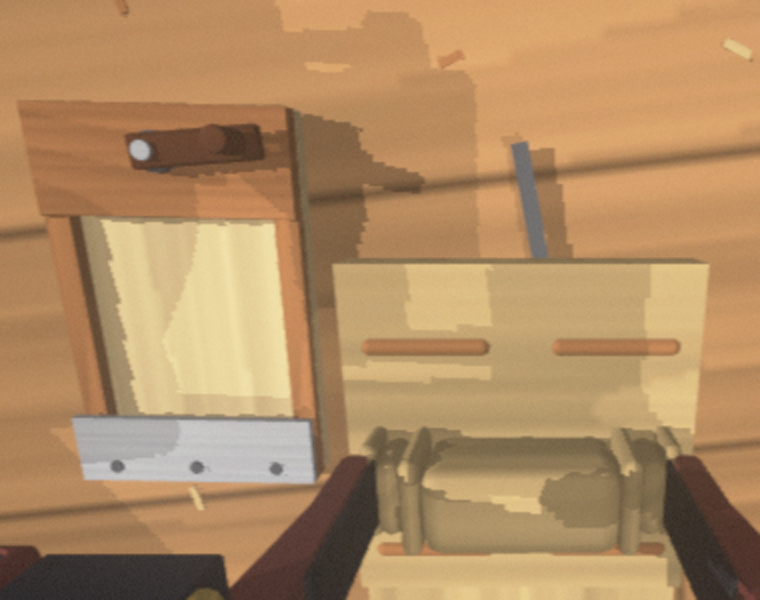

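The frame shows clearly on the left: far rail outer corners (18,100) and (287,106), lip front corners (71,417) and (314,420), pivot (140,150), with the button open. The panel hangs on the right, thick-edge corners at (333,263) and (708,263), step at row ~557. Now I'll fit both poses.

```bash
cat > fit.py <<'E'
from h import *
from scipy.optimize import least_squares as ls
def fit_frame(C,pts,x0):
    def r(p):
        c,s=np.cos(p[2]),np.sin(p[2]);return np.concatenate([px(C,[p[0]+c*a-s*b,p[1]+s*a+c*b,z])-q for (a,b,z),q in pts])
    o=ls(r,x0);return o.x,o.fun.reshape(-1,2)
def fit_panel(M,C,pts):  # pose in tool frame: x,y,z of panel underside centre (tool axes), tilt(+ = tongue down), yaw
    # panel axes: x=tool x, y=-tool y, z=-tool z ; tilt about panel y
    def pose(p): 
        return np.array(p[:3]), np.diag([1,-1,-1])@R.from_euler('ZY',[p[4],-p[3]]).as_matrix()
    def r(p):
        t,Q=pose(p);return np.concatenate([px(C,M[:3,:3]@(t+Q@np.array(a))+M[:3,3])-q for a,q in pts])
    o=ls(r,[0,0,.03,.1,0]);return o.x,o.fun.reshape(-1,2)
E
python3 - <<'E'
from fit import *
C=cam("wrist");h=lambda a,b:np.array([a,b])/2
F=[((.127,.073,.026),h(18,100)),((.127,-.073,.026),h(288,106)),((.067,.073,.026),h(43,214)),((.067,-.073,.026),h(298,221)),
((-.053,.073,.034),h(71,417)),((-.053,-.073,.034),h(314,420)),((.102,0,.04),h(140,150)),((-.095,.073,.034),h(83,480)),((-.095,-.073,.034),h(317,484))]
p,e=fit_frame(C,F,[.537,.221,-.11]);print("frame",p);print(e)
P=[((.065,.055,.018),h(333,264)),((.065,-.055,.018),h(708,264)),((-.045,.055,.018),h(366,557)),((-.045,-.055,.018),h(683,557))]
q,e=fit_panel(T(),C,P);print("panel in tool",q);print(e)
E
```

```text
frame [ 0.5354  0.2224 -0.1266]
[[-0.3086  0.0148]
 [-0.4161 -0.122 ]
 [-0.9674  0.4455]
 [-0.4924 -0.4733]
 [ 0.9966 -0.0017]
 [-2.0876  0.6664]
 [ 2.4532  0.176 ]
 [ 1.5284 -0.5801]
 [-0.8626 -0.5469]]
panel in tool [0.002  0.0006 0.0641 0.1355 0.0078]
[[-0.4264 -0.4245]
 [ 1.413  -1.7587]
 [ 3.5804  1.8069]
 [-4.8213  0.949 ]]
```

The fits give the frame at (0.535, 0.222), yaw −0.127. The panel hangs flat, about 2 mm behind the TCP, and my "step" row at 557 was wrong (the step is at ~585).

The tool can't tilt, so the plan is:
1. Press the thick edge on the far rail, so the panel pivots tongue-down in the pads.
2. Slide it under the lip.
3. Lower it.

```bash
python3 -m creep '.4 .02 -.15 0 .006;.4 .024 -.28 0 0;.4 .024 -.28 0 0;.4 .024 -.28 0 0;.4 .024 -.28 0 0;.4 .024 -.28 0 0;.4 0 -.136 0 0;.4 0 0 0 0' 20; python3 -m creep '.4 0 0 .15 0;.4 0 0 .28 0;.4 0 0 .28 0;.4 0 0 .28 0;.4 0 0 .15 0;.4 0 0 0 0;.4 0 0 0 0'
cat >> h.py <<'E'
FR=np.array([.5354,.2224,-.1266])
def inframe():
    s=bot.observe();c,q=np.cos(FR[2]),np.sin(FR[2]);d=s["tool_pos"][:2]-FR[:2];f=s["wrist_force"]
    print("frame mm",1e3*np.array([c*d[0]+q*d[1],-q*d[0]+c*d[1],s["tool_pos"][2]]),"yawerr",yaw()-FR[2],"F",np.array([c*f[0]+q*f[1],-q*f[0]+c*f[1],f[2]]),"M",s["wrist_torque"],"w",s["width"],"t",s["time"])
E
python3 -c "from h import *;inframe()"
```

```text
time: 7.02
tool_pos: [0.5537, 0.2229, 0.2471]
tool_rot: [-0.0, 0.998, -0.062, 0.0]
wrist_force: [0.3, 0.0, -2.6]
width: 0.0836
grasp_force: 20.0
time: 7.6
tool_pos: [0.5526, 0.2192, 0.1101]
tool_rot: [0.001, 0.998, -0.064, -0.001]
wrist_force: [0.5, 0.3, -2.4]
width: 0.0838
grasp_force: 20.0
frame mm [ 17.4432  -0.9885 110.091 ] yawerr -0.0011096754066544645 F [ 0.4617  0.3453 -2.4295] M [ 0.0712 -0.0275  0.0126] w 0.08376083042823242 t 7.6
```

```bash
for i in 1; do python3 -m creep '.4 0 -.008 .1 0;.4 0 0 .1 0;.4 0 0 0 0;.4 0 0 0 0' >/dev/null; python3 -c "from h import *;inframe()"; python3 -m creep '.4 0 0 .02 0;.4 0 0 .01 0;.4 0 0 0 0;.4 0 0 0 0'>/dev/null;  python3 -c "from h import *;inframe()"; python3 -m creep '.4 0 0 .01 0;.4 0 0 .01 0;.4 0 0 0 0;.4 0 0 0 0'>/dev/null;  python3 -c "from h import *;inframe()"; done
```

```text
frame mm [17.5148  1.6237 86.658 ] yawerr 0.0003480898289660028 F [-0.6006  0.0146 -2.1369] M [-0.0275  0.0483  0.0086] w 0.08365908781080572 t 7.9333
frame mm [17.8238  1.9689 83.4897] yawerr 0.00045012707323102696 F [ 0.4579 -0.4872 -2.7642] M [-0.0285  0.0198  0.0058] w 0.0836666445380837 t 8.2667
frame mm [17.607   2.0053 81.1414] yawerr 0.0003115342731335735 F [-3.4382  0.8254  2.3035] M [ 0.2152  0.4186 -0.0292] w 0.08327807431179203 t 8.6
```

```bash
python3 -m creep '.4 0 .008 .01 0;.4 0 0 .01 0;.4 0 0 0 0;.4 0 0 0 0'>/dev/null;  python3 -c "from h import *;inframe()"; python3 -m creep '.4 0 0 .01 0;.4 0 0 .01 0;.4 0 0 0 0;.4 0 0 0 0'>/dev/null;  python3 -c "from h import *;inframe()"
```

```text
frame mm [17.6732  0.9843 78.4728] yawerr 0.0003187134340111031 F [-2.3082  2.1887  3.6097] M [0.3934 0.449  0.0387] w 0.08371166262374728 t 8.9333
frame mm [17.5103  0.8198 76.3937] yawerr 0.00024529610414700254 F [-6.0211 -0.3986  8.6376] M [0.2128 0.8332 0.0288] w 0.08351783470111376 t 9.2667
```

```bash
python3 - <<'E'
from h import *
b=bot.camera("wrist");a=bot.camera("side");cv2.imwrite("pics/w5.png",b);cv2.imwrite("pics/s5.png",a)
o=np.hstack([cv2.resize(b[40:340,100:420],(410,384)),cv2.resize(a[200:330,100:232],(390,384),interpolation=cv2.INTER_CUBIC)])
cv2.imwrite("pics/c5.png",o)
E
```

```text
(no output)
```

View pics/c5.png

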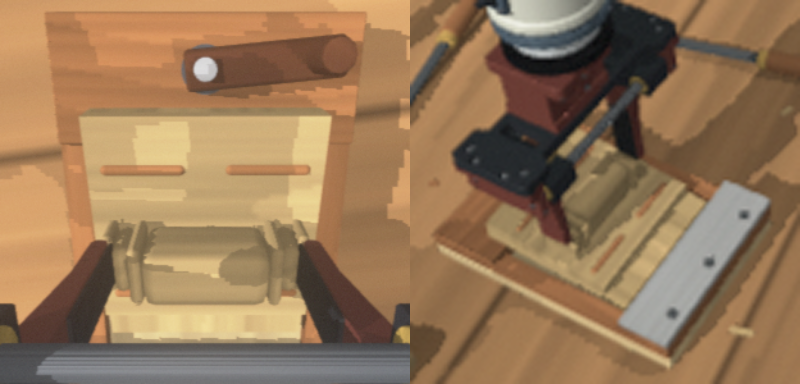

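Side view: the panel lies between the side rails, tongue inside the pocket just ahead of the lip and thick edge up on the far rail. From the thick edge's apparent width the tilt is about 0.13 rad, and it's centred. Next: lift 2 mm and slide under the lip.

```bash
python3 -m creep '.4 0 0 -.02 0;.4 0 0 0 0;.4 -.04 0 0 0;.4 -.04 0 0 0;.4 0 0 0 0;.4 0 0 0 0'>/dev/null;  python3 -c "from h import *;inframe()"; python3 -m creep '.4 -.02 0 0 0;.4 -.02 0 0 0;.4 -.02 0 0 0;.4 0 0 0 0;.4 0 0 0 0'>/dev/null;  python3 -c "from h import *;inframe()"
```

```text
frame mm [ 7.616   0.699  78.1854] yawerr 0.000622399387518402 F [ 0.1698  0.3986 -3.1786] M [ 0.0071  0.051  -0.0413] w 0.08312230410762929 t 9.8667
frame mm [ 0.8165  0.8938 78.4834] yawerr 0.00044557050578838964 F [ 0.6337 -0.5312 -2.0509] M [0.0631 0.0047 0.0523] w 0.08375488925504365 t 10.2833
```

```bash
python3 -m creep '.4 -.02 0 0 0;.4 0 0 0 0;.4 0 0 0 0'>/dev/null;  python3 -c "from h import *;inframe()"; python3 -m creep '.4 -.02 0 0 0;.4 0 0 0 0;.4 0 0 0 0'>/dev/null;  python3 -c "from h import *;inframe()"
python3 - <<'E'
from h import *
b=bot.camera("wrist");a=bot.camera("side")
o=np.hstack([cv2.resize(b[40:340,100:420],(410,384)),cv2.resize(a[200:330,100:232],(390,384),interpolation=cv2.INTER_CUBIC)])
cv2.imwrite("pics/c6.png",o)
E
```

```text
frame mm [-1.5382  0.8506 78.4683] yawerr 0.0003756672293099006 F [-0.4539  0.0497 -2.8272] M [ 0.0719 -0.0249 -0.0032] w 0.08375179798209026 t 10.5333
frame mm [-3.6779  1.0034 78.5999] yawerr 0.00022141049844440208 F [ 1.1351  0.5602 -2.5674] M [ 0.0305 -0.1413 -0.0536] w 0.08362578428945075 t 10.7833
```

View pics/c6.png

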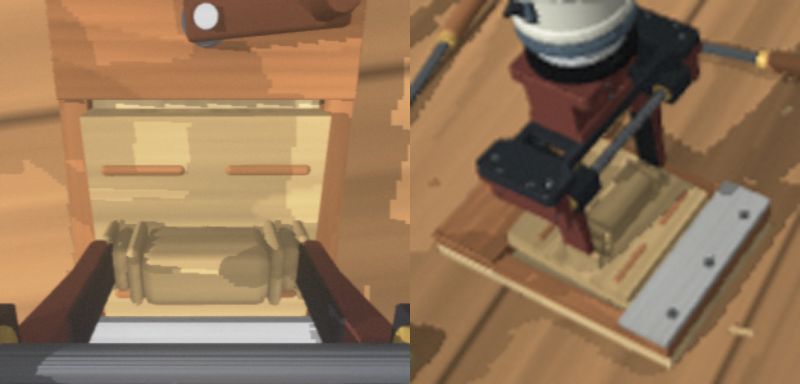

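The tongue is now under the lip (lip front covers it at row ~318). The thick edge is inside the far rail, with a strip of bed visible at row ~104. I'll lower slowly, easing +x as it flattens.

```bash
python3 -m creep '.4 0 0 .01 0;.4 0 0 .01 0;.4 .006 0 .01 0;.4 .006 0 .01 0;.4 0 0 0 0;.4 0 0 0 0'>/dev/null;  python3 -c "from h import *;inframe()"; python3 -m creep '.4 .007 0 .01 0;.4 .007 0 .01 0;.4 0 0 0 0;.4 0 0 0 0'>/dev/null;  python3 -c "from h import *;inframe()"
```

```text
frame mm [-2.3034  0.908  73.6662] yawerr 0.00030113754487243183 F [ 0.5485  0.8491 -0.2148] M [0.0711 0.0436 0.037 ] w 0.08359454503494047 t 11.3833
frame mm [-0.6069  0.8763 71.2384] yawerr 0.0002865413933553773 F [ 1.6061 -0.1296 -0.5302] M [ 0.025  -0.0472  0.0067] w 0.08400156776702403 t 11.7167
```

```bash
python3 -m creep '.4 .007 0 .008 0;.4 .007 0 .008 0;.4 0 0 0 0;.4 0 0 0 0'>/dev/null;  python3 -c "from h import *;inframe()"
```

```text
frame mm [ 0.7868  0.8469 69.2016] yawerr 0.00017178446755403143 F [ 0.0643  0.4756 -0.0946] M [0.1063 0.1957 0.0052] w 0.08378015438785986 t 12.05
```

```bash
python3 -m creep '.4 .004 0 .008 0;.4 0 0 0 0;.4 0 0 0 0'>/dev/null;  python3 -c "from h import *;inframe()"; python3 -m creep '.4 .004 0 .008 0;.4 0 0 0 0;.4 0 0 0 0'>/dev/null;  python3 -c "from h import *;inframe()"
```

```text
frame mm [ 1.3424  0.8779 68.3705] yawerr 0.0002956421337081683 F [0.2136 0.275  1.008 ] M [0.1228 0.2686 0.0045] w 0.0836345515852133 t 12.3
frame mm [ 1.4566  0.8629 68.2478] yawerr 0.00010291528515549153 F [-4.2525 -0.8524 10.1493] M [-0.13    0.9142 -0.0893] w 0.08372518809923295 t 12.55
```

A firm 10 N contact at the expected flat height. Release, rise straight up and look.

```bash
python3 -m creep '1 0 0 0 0;1 0 0 0 0;1 0 0 0 0;1 0 0 -.05 0;1 0 0 -.1 0;1 0 0 -.28 0;1 0 0 -.28 0;1 0 0 -.28 0' ; python3 -m creep '1 0 0 -.2 0;1 0 0 0 0;1 0 0 0 0'
python3 - <<'E'
from h import *
inframe()
b=bot.camera("wrist");a=bot.camera("side");cv2.imwrite("pics/w7.png",b)
o=np.hstack([cv2.resize(b[20:320,110:410],(400,400),interpolation=cv2.INTER_CUBIC),cv2.resize(a[200:330,100:230],(400,400),interpolation=cv2.INTER_CUBIC)])
cv2.imwrite("pics/c7.png",o)
E
```

```text
time: 13.22
tool_pos: [0.5372, 0.2229, 0.1882]
tool_rot: [0.0, 0.998, -0.063, -0.0]
wrist_force: [0.1, -0.3, -0.0]
width: 0.0876
grasp_force: 0.0
time: 13.47
tool_pos: [0.5384, 0.2234, 0.2128]
tool_rot: [-0.001, 0.998, -0.063, 0.002]
wrist_force: [-0.1, -0.7, -1.0]
width: 0.0878
grasp_force: 0.0
frame mm [  2.825    1.4    212.7571] yawerr 0.00030663539941497286 F [ 0.0004 -0.6611 -1.0088] M [ 0.0464 -0.0225 -0.0211] w 0.08783059852660119 t 13.4667
```

View pics/c7.png

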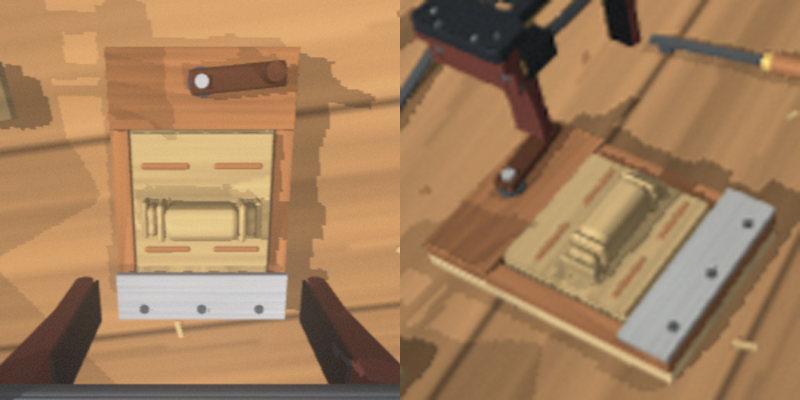

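The panel lies flat in the pocket, thick edge just inside the rail, tongue under the lip, gouge untouched. The pivot screw is at (202,81) and the knob at (275,71) in the left crop. Now I'll compute the knob's position.

```bash
python3 - <<'E'
from fit import *
C=cam("wrist");h=lambda a,b:np.array([110+a*.75,20+b*.75])
F=[((.127,.073,.026),h(105,47)),((.127,-.073,.026),h(299,48)),((.067,.073,.026),h(110,130)),((.067,-.073,.026),h(294,130)),
((-.053,.073,.034),h(116,275)),((-.053,-.073,.034),h(287,273)),((.102,0,.04),h(202,81))]
p,e=fit_frame(C,F,FR);print("frame",p);print(e)
k=w(C,*h(275,71),.066);piv=w(C,*h(202,81),.041)
def inf(q): d=q[:2]-FR[:2];c,s=np.cos(FR[2]),np.sin(FR[2]);return np.array([c*d[0]+s*d[1],-s*d[0]+c*d[1]])*1e3
print("knob",k,inf(k),"piv",piv,inf(piv))
P=[w(C,*h(131,133),.030),w(C,*h(281,133),.030)];print("thick edge",[inf(q) for q in P])
go([k[0],k[1],.12],FR[2])
E
```

```text
frame [ 0.5325  0.2222 -0.1257]
[[-1.7703 -0.7315]
 [ 1.7336 -1.4699]
 [-1.4287 -0.005 ]
 [ 1.2113  0.0132]
 [-0.3533  0.918 ]
 [ 0.6305  2.4461]
 [ 0.0001  0.1638]]
knob [0.6327 0.1614 0.066 ] [104.2267 -48.243 ] piv [0.6338 0.2094 0.041 ] [99.2726 -0.4802]
thick edge [array([62.1092, 54.1   ]), array([ 62.2336, -61.5045])]
tcp [0.5368 0.2228 0.2099] yaw -0.1263142852134868 shift [0.8576 0.4067 0.7489] roll 9.09458411760365e-05
```

```bash
python3 -m creep '.35 .28 .13 0 0;.35 .29 .14 0 0;.35 .29 .14 0 0;.35 0 0 .25 0;.35 0 0 .25 0;.35 0 0 .25 0;.35 0 0 0 0;.35 0 0 0 0' 10; python3 -c "
from h import *;inframe();go([.6327,.1614,.066])"
```

```text
time: 14.23
tool_pos: [0.6315, 0.1607, 0.1174]
tool_rot: [0.001, 0.998, -0.063, -0.003]
wrist_force: [-0.3, -0.4, -0.5]
width: 0.0379
grasp_force: 0.0
frame mm [103.1508 -49.0892 117.4277] yawerr 0.00019839046920280823 F [-0.2639 -0.4327 -0.4624] M [ 0.0543  0.0289 -0.0288] w 0.03794789983939423 t 14.2333
tcp [0.6315 0.1607 0.1174] yaw -0.12640160953079718 shift [ 0.0115 -0.0082  0.4285] roll None
```

```bash
python3 -m creep '.35 .01 -.008 .15 0;.35 0 0 .15 0;.35 0 0 .12 0;.35 0 0 0 0;.1 0 0 0 0;.1 0 0 0 0;.1 0 0 0 0;.1 0 0 0 0' 10; python3 -m creep '.1 0 0 0 0;.1 0 0 0 0'; python3 -c "
from h import *;inframe()"
```

```text
time: 14.9
tool_pos: [0.6355, 0.1606, 0.0713]
tool_rot: [0.001, 0.998, -0.063, 0.001]
wrist_force: [-0.2, -8.0, 1.5]
width: 0.0135
grasp_force: 10.0
time: 15.07
tool_pos: [0.6354, 0.1605, 0.0712]
tool_rot: [0.001, 0.998, -0.063, 0.001]
wrist_force: [-0.2, -7.3, 2.2]
width: 0.0139
grasp_force: 10.0
frame mm [107.0606 -48.7384  71.2251] yawerr 0.0006853461408694306 F [ 0.7574 -7.3118  2.1888] M [-1.2835  0.0942  0.0003] w 0.013868753121976643 t 15.0667
```

The knob is gripped (13.9 mm). Now I'll swing it along the 50 mm arc in stages.

```bash
python3 -m creep '.1 0 .01 0 0;.1 -.05 -.002 0 0;.1 -.058 -.002 0 0;.1 -.05 -.015 0 0;.1 -.049 -.016 0 0;.1 0 0 0 0;.1 0 0 0 0' 10 >/dev/null; python3 -c "
from h import *;inframe()"; python3 -m creep '.1 -.045 -.026 0 0;.1 -.044 -.027 0 0;.1 -.036 -.037 0 0;.1 -.037 -.037 0 0;.1 0 0 0 0;.1 0 0 0 0' >/dev/null; python3 -c "
from h import *;inframe()"
```

```text
frame mm [ 80.527  -45.3853  70.9905] yawerr 0.0008053134026657638 F [-2.1771 -8.5817  7.4236] M [-1.3073  0.6729 -0.1001] w 0.01355673971577678 t 15.65
frame mm [ 59.1472 -30.1495  70.2663] yawerr 0.0006077583897959316 F [-7.9815 -6.0154  6.8609] M [-0.8213  1.5097 -0.0316] w 0.013757819161000351 t 16.15
```

```bash
python3 -m creep '.1 -.013 .01 -.005 0;.1 -.027 -.045 0 0;.1 -.027 -.045 0 0;.1 0 0 0 0;.1 0 0 0 0' 10 >/dev/null; python3 -c "
from h import *;inframe()"; python3 -m creep '.1 -.012 -.04 0 0;.1 -.012 -.04 0 0;.1 -.004 -.042 0 0;.1 -.004 -.042 0 0;.1 0 0 0 0;.1 0 0 0 0' >/dev/null; python3 -c "
from h import *;inframe()"
```

```text
frame mm [ 51.9646 -19.7063  70.2786] yawerr 0.0004487909194410833 F [-4.8766 -3.0829  0.7162] M [-0.383   0.9733 -0.1169] w 0.013643962410411718 t 16.5667
frame mm [49.1664  0.7768 70.3013] yawerr 0.0006257787316027719 F [-5.2075  1.0323  1.2635] M [ 0.2516  1.0128 -0.0116] w 0.013646154495739273 t 17.0667
```

```bash
python3 -m creep '.1 -.01 -.01 0 0;.1 0 0 0 0;.1 0 0 0 0' 10 >/dev/null; python3 -c "
from h import *;inframe()"; python3 -m creep '.1 0 -.01 0 0;.1 0 0 0 0;.1 0 0 0 0' >/dev/null; python3 -c "
from h import *;inframe()"
```

```text
frame mm [49.0094  1.0621 70.3296] yawerr 0.000541149628231985 F [-1.6219 -5.2083 -2.4211] M [-0.6855  0.3772 -0.0562] w 0.013674447834492193 t 17.3167
frame mm [48.9819  1.2813 70.2627] yawerr 0.0005772994372705564 F [-0.0094 -9.2626 -1.0521] M [-1.5025  0.3514 -0.1099] w 0.013493299050125305 t 17.5667
```

That's the end stop: side force rises to 9 N with no motion. Release, rise and check.

```bash
python3 -m creep '.35 0 0 0 0;.35 0 0 0 0;.35 0 0 0 0;.35 0 0 -.1 0;.35 0 0 -.25 0;.35 0 0 -.25 0;.35 -.2 0 -.25 0;.35 -.25 0 -.25 0' ; python3 -m creep '.35 -.15 0 -.1 0;.35 0 0 0 0;.35 0 0 0 0'
python3 - <<'E'
from h import *
inframe();b=bot.camera("wrist");cv2.imwrite("pics/w8.png",b);C=cam("wrist")
hsv=cv2.cvtColor(b,cv2.COLOR_BGR2HSV)
c,s=np.cos(FR[2]),np.sin(FR[2]);f=lambda a,y,z:px(C,[FR[0]+c*a-s*y,FR[1]+s*a+c*y,z])
for n,p in {"knob locked":(.052,0,.066),"bar mid locked":(.08,0,.04),"bar open":(.102,-.03,.04),"knob open":(.102,-.05,.066),"thick L":(.06,.04,.03),"thick R":(.06,-.04,.03),"lip":(-.07,0,.034)}.items():
    q=f(*p);i,j=int(q[1]),int(q[0]);print(n,q,b[i-2:i+3,j-2:j+3].mean((0,1)) if 2<i<381 and 2<j<509 else None)
g=cv2.cvtColor(b,cv2.COLOR_BGR2GRAY)
q=f(.085,0,.04);print((g<75)[int(q[1])-40:int(q[1])+50:5,int(q[0])-60:int(q[0])+60:5].astype(int))
E
```

```text
time: 18.23
tool_pos: [0.5327, 0.226, 0.2046]
tool_rot: [-0.001, 0.998, -0.064, 0.002]
wrist_force: [0.3, 0.2, 1.0]
width: 0.0308
grasp_force: 0.0
time: 18.48
tool_pos: [0.5139, 0.2285, 0.2158]
tool_rot: [-0.001, 0.998, -0.063, 0.002]
wrist_force: [0.3, -0.2, -0.9]
width: 0.0306
grasp_force: 0.0
frame mm [-22.0887   3.3465 215.8461] yawerr 0.0014926132876504072 F [ 0.3352 -0.115  -0.9107] M [ 0.083   0.0101 -0.019 ] w 0.03063157201271371 t 18.4833
knob locked [264.0328 107.9372] [ 64.92  90.72 132.6 ]
bar mid locked [263.9072  77.312 ] [ 59.6   82.08 122.24]
bar open [295.5628  52.6893] [ 85.76 131.36 192.16]
knob open [321.8018  48.4243] [ 86.24 132.44 194.12]
thick L [224.6132  98.7598] [121.16 174.16 207.76]
thick R [302.7948  98.9025] [139.6  201.96 229.6 ]
lip [263.1236 218.6112] [214.16 214.56 215.28]
[[0 0 0 0 0 0 0 0 0 0 0 0 0 0 0 0 0 0 0 0 0 0 0 0]
 [0 0 0 0 0 0 0 0 0 0 0 0 0 0 0 0 0 0 0 0 0 0 0 0]
 [0 0 0 0 0 0 0 0 0 0 0 0 0 0 0 0 0 0 0 0 0 0 0 0]
 [0 0 0 0 0 0 0 0 0 0 0 0 0 0 0 0 0 0 0 0 0 0 0 0]
 [0 0 0 0 0 0 0 0 0 0 0 0 0 0 0 0 0 0 0 0 0 0 0 0]
 [0 0 0 0 0 0 0 0 0 0 0 0 0 0 0 0 0 0 0 0 0 0 0 0]
 [0 0 0 0 0 0 0 0 0 0 0 0 0 0 0 0 0 0 0 0 0 0 0 0]
 [0 0 0 0 0 0 0 0 0 0 0 0 0 0 0 0 0 0 0 0 0 0 0 0]
 [0 0 0 0 0 0 0 0 0 0 0 0 0 0 0 0 0 0 0 0 0 0 0 0]
 [0 0 0 0 0 0 0 0 0 0 0 0 0 0 0 0 0 0 0 0 0 0 0 0]
 [0 0 0 0 0 0 0 0 0 0 0 0 0 0 0 0 0 0 0 0 0 0 0 0]
 [0 0 0 0 0 0 0 0 0 0 0 0 0 0 0 0 0 0 0 0 0 0 0 0]
 [0 0 0 0 0 0 0 0 0 0 0 0 0 0 0 0 0 0 0 0 0 0 0 0]
 [0 0 0 0 0 0 0 0 0 0 0 0 0 0 0 0 0 0 0 0 0 0 0 0]
 [0 0 0 0 0 0 0 0 0 0 0 0 0 0 0 0 0 0 0 0 0 0 0 0]
 [0 0 0 0 0 0 0 0 0 0 0 0 0 0 0 0 0 0 0 0 0 0 0 0]
 [0 0 0 0 0 0 0 0 0 0 0 0 0 0 0 0 0 0 0 0 0 0 0 0]
 [0 0 0 0 0 0 0 0 0 0 0 0 0 0 0 0 0 0 0 0 0 0 0 0]]
```

```bash
python3 - <<'E'
from h import *
b=cv2.imread("pics/w8.png");C=cam("wrist");r=b[:,:,2].astype(int)
for v in range(40,130,6):
    m=np.where(r[v,225:305]<155)[0]+225;print(v,(m.min(),m.max(),len(m)) if len(m) else None)
c,s=np.cos(FR[2]),np.sin(FR[2])
for a in(.102,.09,.08,.07,.05,.04):print(a,px(C,[FR[0]+c*a,FR[1]+s*a,.04]))
E
```

```text
40 None
46 (np.int64(254), np.int64(274), 21)
52 (np.int64(252), np.int64(288), 26)
58 (np.int64(253), np.int64(287), 28)
64 (np.int64(254), np.int64(273), 20)
70 (np.int64(254), np.int64(289), 36)
76 (np.int64(254), np.int64(287), 34)
82 (np.int64(255), np.int64(273), 19)
88 (np.int64(255), np.int64(272), 18)
94 (np.int64(254), np.int64(272), 19)
100 (np.int64(255), np.int64(272), 18)
106 (np.int64(255), np.int64(272), 18)
112 (np.int64(255), np.int64(272), 18)
118 (np.int64(255), np.int64(304), 50)
124 None
0.102 [264.0347  52.6377]
0.09 [263.9644  66.2309]
0.08 [263.9072  77.312 ]
0.07 [263.851  88.176]
0.05 [263.7419 109.2776]
0.04 [263.6889 119.5272]
```

The bar runs straight along the frame's −x axis: cols 254–273 at every row, against a predicted centreline of 264. That puts the button fully locked over the thick edge.

```bash
python3 -c "
from plant import bot
print(bot.sign_off())"
```

```text
the job is handed in; nothing more can be done
None
```

The job is handed in: the panel lies flat in the frame with its tongue under the lip, lowered under control, the turn-button is round at its end stop over the thick edge, and I left the gouge where it was. I gripped the panel across y, not across x, and slid it in at about 0.13 rad tilt, below the stated 0.2–0.28 rad, because the tool couldn't tilt.

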